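# Push the test roller up the inclined plane and hold it at the start stop

## Robot

A 6-joint arm with a two-finger parallel gripper is mounted at the origin on the work surface. World frame = base frame: x ahead of the robot, y to its left, z up, the work surface at z = 0. Lengths are in mm, angles in rad, forces in N, time in s.
With the tool pointing down it reaches from about 375 to 900 mm from the base axis. Payload 3.1 kg.
Tool frame: the origin (TCP) lies midway between the tips of the shut fingers; the grasp point (between the pads) lies 19 mm behind it; z points along the fingers, y is the line along which they close (so a half turn about z gives the same grasp; the last joint's range is limited). The gripper opens to 87 mm and grips with 3 to 60 N. Pads are 19 mm wide; open, the fingers measure 117 mm over their backs; the gripper's body (75 mm by 190 mm) begins 51 mm behind the grasp point.
Start: joints at [-1.361, 0.527, 1.433, -0, 1.181, -0.178], TCP at [236.366, -578.557, 222.548] pointing down, gripper open.
Joint ranges: [-3.08, 3.08], [-0.75, 2.2], [0.22, 2.44], [-1.43, 4.57], [0, 2.65], [-2.85, 2.85]. Speed limits (rad/s): [2.79, 2.79, 3.14, 3.14, 3.14, 3.14].

## Interface

Orientations are given as a unit quaternion [x, y, z, w].
In Python, from rig import ctrl gives the robot as it stands.
- The arm moves only by the tool drive_tool, never from a script. Its argument "rows" is a list of rows, each a list of 7 numbers: the turn, a rotation vector about the tool's x, y, z in rad, then the shift along the tool's x, y, z in m, then the opening in per cent of the stroke, from 0 (shut) to 100 (fully open). A call has 1 to 20 rows; each row is the pose to reach, as a shift and turn from the pose commanded when the call began, along the tool's axes at that moment; what a row does not reach only later rows make up. A row lasts 1/8 s, in which the tool goes at most 62.5 mm and 10.7 degrees, less where a joint would pass 70% of its speed; a pose out of reach is approached as far as the arm can. A call with a gripper value outside its range is refused whole. The fingers move at their own pace and stop on an object; "newtons" is the grip in N (left out, the last holds). Time passes only in rows, so rows that repeat a pose let the fingers close. It gives the time, the measured TCP pose, the force, the opening and the grip force at its end, in the units of the state.
- ctrl.sense(): the state, without advancing time (a new reading comes with each control period).
- ctrl.snapshot(name): name is "side" or "top"; returns (picture, depth): 480x640x3 uint8, red, green, blue; 480x640 float32, mm along the optical axis (not along the pixel's ray), 0 where there is no reading.
- ctrl.camera_params(name): a dict with "K" (3x3 intrinsics, pixels), "D" ([k1, k2, p1, p2, k3] as OpenCV has them; the pictures are not rectified), "origin" and "attitude" of the camera in the world. Camera axes: x right, y down, z forward; pixel columns grow to the right and rows downward; lengths in mm; the calibration is good to about 2 mm. A picture is of the moment at which its call begins. camera_params takes no time and is no camera call.
- ctrl.hand_in(): hands the job in; it is judged then, once.
The state is a dict: "time_s": time; "joint_positions": joint angles; "qd": joint speeds; "joint_torque": joint torques, N m; "tcp_pos": TCP position; "ee_rot": TCP orientation; "wrist_force": force on the tool from outside, world axes, zero at the start; "moment": the same for the moment, N m; "width": finger opening in mm; "grasp_force": force on a finger pad.
Only numpy, scipy, OpenCV 4.12 (cv2) and the standard library are available. Lean on these libraries where they do the work, as an engineer would, in place of code of your own. Each camera call takes 0.05 s, during which the arm holds its last target. There are 200 camera calls.

## Task

The rolling experiment is about to be timed: with the fingertips, slowly push the aluminium roller from the level run-out up the inclined plane until it lies square against the stop at the top, and never let it get away and roll back down. Do not pick it up or pinch it, and leave the other things on the table alone. Finish while still holding the roller against the stop with the fingers behind it; the class will release it later.

Things in the scene. Friction and masses are not known exactly. Their poses are not given: they have to be found in the camera images.
- incline: fixed wooden apparatus, base board 540 x 94 mm. Origin on the table under the lane's centre line; x along the lane, level, towards the top end; y across; z up. First a level run-out, surface 32 mm above the table, x = -295 to -80 mm (hinge line), an end catch 12 mm high closing its low end. The lane is 66 mm wide between aluminium guide edges 8 mm high, on run-out and plane alike.
- plane: the inclined plane: a fixed wooden board 300 x 82 mm rising at 10 degrees. Origin on its surface at the hinge line, on the lane's centre line, flush with the run-out; x uphill along the surface, y across, z square to it. 225 mm up, a clamp bracket with black knobs reaches 62 mm to each side, lower than the guide edges; the pulley beyond the stop is lower than the stop.
- stop: dark steel stop across the lane near the top of the plane, fixed: 64 mm wide, 28 mm high, square to the plane. Origin at the foot of its downhill face, on the plane's surface and the lane's centre line, 270 mm uphill of the hinge line; axes as the plane's.
- roller: solid polished aluminium roller (friction about 0.35), 40 mm diameter, 60 mm long, 0.14 to 0.28 kg, lying across the lane on the level run-out. Origin at its centre, y its axis. The centre starts 45 to 115 mm before the hinge line and is 250 mm up the plane when it touches the stop. On the level it stays where it is put; on the plane it rolls back as soon as nothing holds it.
- tube: bystander: aluminium tube standing on end on the table, 40 mm across, 60 mm high; origin at its underside
- weight: bystander: brass weight with a knob on top, 44 mm across, 50 mm high; origin at its underside
- reel: bystander: reel of solder with grey flanges, 54 mm across, 40 mm high; origin at its underside
- stand: bystander: square plywood foot 60 x 60 x 14 mm with an upright clear panel, 64 mm high in all; origin at its underside
Not all that is in view belongs to the job. What is shaped like the roller but purple is not meant.

How it is judged (in metres and radians):
On the way, in this order (a step that is already met when the one before it is completed fails the run):
1. the fingers push the roller up the plane (x of roller in the frame of plane between 0.04 and 0.22 m and contact force between the fingers and roller above 0.05 N).
2. the roller touches the stop (contact force between roller and stop above 0.2 N).
At the end, for the whole second after the job is handed in: Having touched the stop, the roller lies on the plane within 2.5 mm of it, square to the lane within 4 degrees, at rest (under 20 mm/s), and is held there by the fingers on its downhill side (over 0.05 N) (x of roller in the frame of plane above 0.2475 m and z of roller in the frame of plane below 0.024 m and angle between the y axis of roller and the y axis of plane, either way round below 0.07 rad and linear speed of roller below 0.02 m/s and contact force between the fingers and roller above 0.05 N and x of the grasp point in the frame of plane below 0.245 m); the arm keeps its last pose, push and grip.
It fails at once if the roller gets away on the plane: clear of the fingers it moves faster than 0.25 m/s (let go, it reaches that within 30 mm) (x of roller in the frame of plane above 0.005 m and contact force between the fingers and roller below 0.01 N and linear speed of roller above 0.25 m/s).
It fails at once if the roller is shoved: it moves faster than 0.4 m/s (linear speed of roller above 0.4 m/s).
It fails at once if the roller is lifted off the plane or the run-out by over 8 mm ((x of roller in the frame of plane above 0 m and z of roller in the frame of plane above 0.028 m) or (x of roller in the frame of plane below 0 m and z of roller in the frame of incline above 0.06 m)).
It fails at once if the roller is taken between the fingers (distance between the grasp point and roller below 0.022 m).
It fails at once if a bystander is moved by over 10 mm (distance of any of tube, weight, reel, stand from where it was at the start of the episode above 0.01 m).
It also fails if it takes over 38 s, if anything falls off the work surface, if the arm or the gripper's body presses on something with over 40 N, if the wrist force passes 120 N, or if a joint passes its speed limit or range.

## Working session

There is one attempt and no reset: what is moved stays moved. The work goes in short steps, Python scripts to look and compute and a tool call to move; the robot and the scene stay as the last step left them, time stands still between calls to the robot, and variables do not carry over. Pictures are saved under pics/ and viewed, at most 10 in all, crops included, and the job is handed in when it is done.

Besides the shell and the picture viewer there is one more tool, called after ">>>" as a command line: name --pt "numbers of a row" for each row, then --argument value for the rest. drive_tool: Moves the arm, as the interface text tells. Its arguments: {"type":"object","properties":{"rows":{"type":"array"},"newtons":{"type":"number"}},"required":["rows"]}

```bash
mkdir -p pics; ls; python3 - <<'E'
from rig import ctrl
import cv2,numpy as np
for n in("top","side"):
    p,d=ctrl.snapshot(n); cv2.imwrite(f"pics/{n}0.png",p[:,:,::-1]); np.save(f"{n}0.npy",d)
    print(n,ctrl.camera_params(n))
print(ctrl.sense())
E
```

```text
pics
top {'K': array([[580.13151803,   0.        , 318.21622813],
       [  0.        , 580.13151803, 230.79847179],
       [  0.        ,   0.        ,   1.        ]]), 'D': array([-0.18365008,  0.        ,  0.        ,  0.        ,  0.        ]), 'origin': array([ 490.41965429,  -70.86074669, 1266.68754752]), 'attitude': array([-0.70022028,  0.71236253, -0.0386256 ,  0.02718904])}
side {'K': array([[565.91609342,   0.        , 331.13528869],
       [  0.        , 565.91609342, 241.14608678],
       [  0.        ,   0.        ,   1.        ]]), 'D': array([-0.01961783,  0.        ,  0.        ,  0.        ,  0.        ]), 'origin': array([ 568.79710878, -820.14069917,  741.13744125]), 'attitude': array([ 0.91030367,  0.00998045,  0.00721129, -0.41375791])}
{'time_s': 0.1, 'joint_positions': array([-1.36148851e+00,  5.28363179e-01,  1.43375936e+00, -1.94536552e-05,
        1.18142041e+00, -1.78506251e-01]), 'qd': array([ 0.0018637 , -0.00323197, -0.00215481, -0.00151164,  0.00054716,
        0.00095979]), 'joint_torque': array([-4.00826184e-05, -4.40984380e+01, -1.77151573e+01,  6.35557529e-02,
        5.33886335e-02, -4.21445066e-05]), 'tcp_pos': array([ 236.23315427, -577.92471675,  221.68036815]), 'ee_rot': array([ 9.81257684e-01,  1.92697706e-01, -2.40115448e-05, -9.74895868e-04]), 'wrist_force': array([-0.4849711 , -0.26192076, -0.41891931]), 'moment': array([-0.03130711,  0.0216471 , -0.01612273]), 'grasp_force': 0.0, 'width': 87.16811308899895}
```

View pics/top0.png

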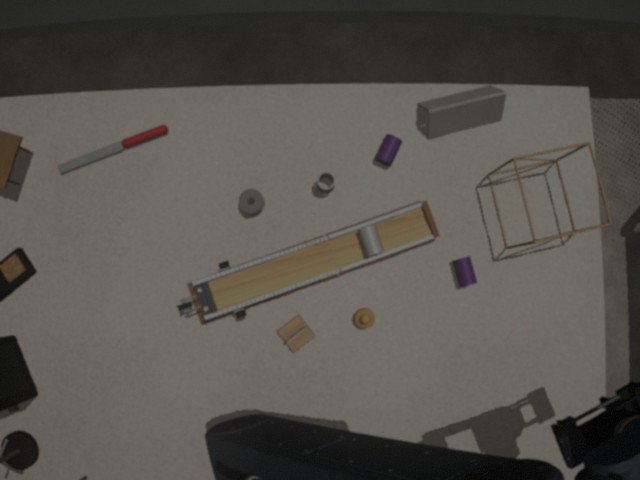

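View pics/side0.png

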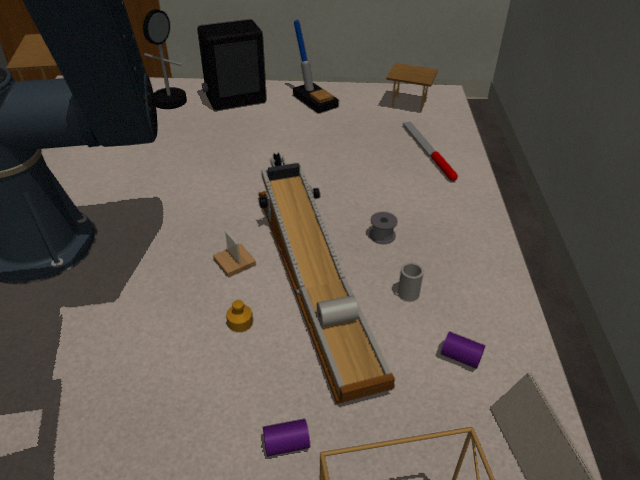

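Top view: the silver roller lies in the lane at (370,240). The purple cylinders at (388,150) and (464,271) and the upright tube at (325,183) are look-alikes. Only the silver cylinder lying across the lane fits. The stop is at about (205,297), the catch at (430,220), the weight at (364,318), the stand at (295,333) and the reel at (251,202). Side view: the roller is at (337,311), the stop at (284,172).

```bash
cat > h.py <<'E'
import cv2,numpy as np
from rig import ctrl
from scipy.spatial.transform import Rotation as R
def cloud(n,d):
    c=ctrl.camera_params(n); v,u=np.mgrid[0:480,0:640]
    uv=np.stack([u,v],-1).reshape(-1,1,2).astype(float)
    r=cv2.undistortPoints(uv,c["K"],c["D"]).reshape(480,640,2)
    r=np.dstack([r,np.ones((480,640))])
    M=R.from_quat(c["attitude"]).as_matrix()
    return (r*d[...,None])@M.T+c["origin"], r@M.T, c["origin"]
E
python3 - <<'E'
from h import *
p=cv2.imread("pics/top0.png"); d=np.load("top0.npy")
P,r,o=cloud("top",d)
for n,(u,v) in dict(roller=(370,240),catch=(431,220),stop=(205,297),runout=(400,229),table=(300,380),tube=(325,183),weight=(364,318),reel=(251,202),stand=(295,333)).items():
    print(n,np.median(P[v-1:v+2,u-1:u+2].reshape(-1,3),0).round(1), cv2.cvtColor(p,cv2.COLOR_BGR2HSV)[v,u])
hsv=cv2.cvtColor(p,cv2.COLOR_BGR2HSV)
poly=np.zeros((480,640),np.uint8); cv2.fillPoly(poly,[np.array([[195,275],[425,195],[445,240],[205,330]])],1)
wood=(poly>0)&(hsv[...,1]>75)&(hsv[...,0]<25)&(hsv[...,0]>9)&(d>0)
wood=cv2.morphologyEx(wood.astype(np.uint8),cv2.MORPH_OPEN,np.ones((3,3)))>0
w=P[wood]; w=w[w[:,2]>20]
x=w[:,:2]; m=x.mean(0); e=np.linalg.svd(x-m,full_matrices=False)[2][0]
low=P[220,431,:2]; e=e if (low-m)@e<0 else -e
for k in range(3):
    nrm=np.array([-e[1],e[0]]); s=(x-m)@e; t=(x-m)@nrm
    bs=np.arange(s.min()+15,s.max()-30,10); mids=[];S=[]
    for b in bs:
        q=t[(s>=b)&(s<b+10)]
        if len(q)>20: mids.append((np.percentile(q,2)+np.percentile(q,98))/2); S.append((b+5,np.ptp(np.percentile(q,[2,98]))))
    S=np.array(S); g=np.abs(S[:,1]-np.median(S[:,1]))<5
    a,b0=np.polyfit(S[g,0],np.array(mids)[g],1); m=m+nrm*b0; e=(e+a*nrm); e/=np.linalg.norm(e)
nrm=np.array([-e[1],e[0]])
print("m",m,"dir",e,"yaw",np.arctan2(e[1],e[0]),"width",np.median(S[:,1]),len(w))
# profile along s of everything within lane
A=P[(poly>0)&(d>0)]; s=(A[:,:2]-m)@e; t=(A[:,:2]-m)@nrm
for b in np.arange(-290,310,8):
    k=(s>=b)&(s<b+8)&(abs(t)<24)
    if k.sum(): print(int(b+4),A[k,2].mean().round(1),A[k,2].max().round(1),end=" | ")
cr=cv2.resize(p[180:340,170:450],None,fx=2.8,fy=2.8,interpolation=cv2.INTER_CUBIC); cr=cv2.convertScaleAbs(cr,alpha=1.7)
cv2.imwrite("pics/crop0.png",cr)
np.savez("line.npz",m=m,e=e)
E
```

```text
roller [ 581.  -198.4   70.9] [ 36  12 110]
catch [ 623.6 -334.5   43.5] [ 13 122  86]
stop [468.9 141.7  85.3] [20 14 53]
runout [ 606.6 -267.8   32.4] [ 18  99 113]
table [ 2.848e+02 -4.720e+01  2.000e-01] [ 15  28 111]
tube [ 714.3 -109.5   -2. ] [20 29 78]
weight [ 419.  -184.    47.9] [ 20 126 111]
reel [669.3  51.2  39.1] [15 19 55]
stand [389.4 -38.4  16.2] [16 68 83]
m [545.47976344 -90.73564388] dir [-0.32048682  0.94725298] yaw 1.8970396948885193 width 59.02168662562234 6271
-278 -1.8 3.4 | -270 0.4 5.4 | -262 42.9 47.5 | -254 42.4 49.7 | -246 32.8 45.6 | -238 31.3 37.1 | -230 31.5 35.9 | -222 31.1 36.4 | -214 30.6 36.8 | -206 31.2 36.3 | -198 31.6 39.4 | -190 31.6 38.5 | -182 30.8 35.4 | -174 31.2 37.0 | -166 31.4 38.5 | -158 31.3 38.5 | -150 31.5 39.8 | -142 31.5 36.1 | -134 63.0 69.9 | -126 68.8 75.6 | -118 71.1 78.4 | -110 69.8 75.6 | -102 58.9 72.1 | -94 34.7 61.4 | -86 31.2 39.6 | -78 31.1 37.7 | -70 31.4 36.3 | -62 30.9 37.4 | -54 31.4 38.2 | -46 31.0 36.7 | -38 31.6 37.0 | -30 32.1 39.1 | -22 33.6 39.2 | -14 35.1 45.3 | -6 36.5 43.7 | 2 38.0 44.3 | 10 39.6 45.8 | 18 40.5 46.2 | 26 42.1 49.4 | 34 43.4 49.3 | 42 44.7 49.6 | 50 46.5 54.0 | 58 47.8 52.4 | 66 49.4 54.9 | 74 50.4 55.2 | 82 52.2 61.2 | 90 53.3 60.5 | 98 54.7 60.9 | 106 56.3 62.6 | 114 57.6 63.3 | 122 58.8 65.6 | 130 59.9 65.7 | 138 61.9 66.5 | 146 63.2 69.0 | 154 64.3 71.1 | 162 65.9 72.1 | 170 66.7 71.6 | 178 68.3 76.6 | 186 70.0 75.6 | 194 71.1 75.3 | 202 72.9 77.7 | 210 74.1 80.4 | 218 75.8 80.2 | 226 86.6 111.0 | 234 103.7 111.1 | 242 87.2 107.6 | 250 85.6 93.2 | 258 86.2 92.3 | 274 17.0 18.2 |
```

View pics/crop0.png

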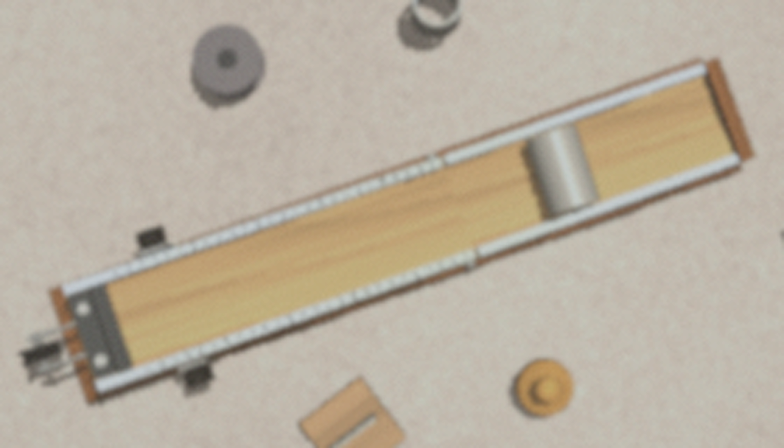

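The crop confirms it: the silver cylinder at crop (563,170) lies across the lane. The hinge joint shows in the guides at about (435,160)/(475,258), and the stop is the dark bar at (100,330).

The hinge is at about world (556,-123), uphill direction yaw 1.897, and the roller about 84 mm before the hinge. I'll go above a point 130 mm before the hinge with the tool x axis uphill and the fingers partly open.

>>> drive_tool --pt "0 0 -0.1 0.03 -0.011 0 28" --pt "0 0 -0.26 0.08 -0.03 0 28" --pt "0 0 -0.42 0.13 -0.048 0 28" --pt "0 0 -0.58 0.18 -0.067 0 28" --pt "0 0 -0.74 0.23 -0.086 0 28" --pt "0 0 -0.9 0.28 -0.104 0 28" --pt "0 0 -1.06 0.33 -0.123 0 28" --pt "0 0 -1.22 0.38 -0.141 0 28" --pt "0 0 -1.38 0.425 -0.158 0 28" --pt "0 0 -1.48 0.452 -0.168 0 28" --pt "0 0 -1.509 0.4606 -0.1713 0 28" --pt "0 0 -1.509 0.4606 -0.1713 0 28" --pt "0 0 -1.509 0.4606 -0.1713 0 28" --newtons 20

```text
time_s: 1.72
tcp_pos: [597.0, -246.8, 222.4]
ee_rot: [0.584, 0.812, -0.0, -0.0]
wrist_force: [0.0, -0.1, 0.5]
width: 24.3
grasp_force: 0.0
```

>>> drive_tool --pt "0 0 0 0 0 0.04 28" --pt "0 0 0 0 0 0.09 28" --pt "0 0 0 0 0 0.125 28" --pt "0 0 0 0 0 0.14 28" --pt "0 0 0 0 0 0.14 28"

```text
time_s: 2.35
tcp_pos: [597.3, -246.4, 82.0]
ee_rot: [0.584, 0.812, -0.0, -0.001]
wrist_force: [-0.2, -0.5, 0.7]
width: 24.4
grasp_force: 0.0
```

```bash
python3 - <<'E'
from h import *
p,d=ctrl.snapshot("side"); P,_,_=cloud("side",d); s=ctrl.sense(); print(s["tcp_pos"],s["ee_rot"])
L=np.load("line.npz"); m,e=L["m"],L["e"]; n=np.array([-e[1],e[0]])
h=m-34*e; print("tcp rel hinge",(s["tcp_pos"][:2]-h)@e,(s["tcp_pos"][:2]-h)@n)
hsv=cv2.cvtColor(p,cv2.COLOR_RGB2HSV)
A=P.reshape(-1,3); a=(A[:,:2]-h)@e; t=(A[:,:2]-h)@n; z=A[:,2]
k=(a>-112)&(a<-50)&(abs(t)<36)&(z>45)&(z<75)
print("roller",k.sum(),a[k&(z>68)].mean(),np.percentile(t[k],[1,99]))
for lo in(-190,-40,60,160):
    k=(a>lo)&(a<lo+30)&(abs(t)<60); zs=32+np.maximum(a,0)*.1763
    q=k&(z>zs+5)&(z<zs+12); w=k&(hsv[...,1].ravel()>90)&(abs(z-zs)<4)
    print(lo,"guides",np.percentile(t[q],[2,98]).round(1),"wood",np.percentile(t[w],[2,98]).round(1),"z-zs",np.median((z-zs)[w]).round(1))
cr=cv2.resize(np.ascontiguousarray(p[150:410,190:450]),None,fx=2.3,fy=2.3)
cv2.imwrite("pics/side1.png",cv2.convertScaleAbs(cr[:,:,::-1],alpha=1.3))
E
```

```text
[ 598.26330017 -246.73175542   83.27475179] [5.83396574e-01 8.12187226e-01 6.14902423e-06 5.89621810e-04]
tcp rel hinge -130.68420853702324 -0.004664911165334376
roller 417 -92.18479723872858 [-25.75804858  27.96858307]
-190 guides [-44.3  37.8] wood [-35.3  26.6] z-zs 0.0
-40 guides [-44.3  36.3] wood [-36.2  26.8] z-zs 0.0
60 guides [29. 37.] wood [-5.  27.1] z-zs 0.7
160 guides [-44.8  37. ] wood [-36.5  25.5] z-zs 0.2
```

View pics/side1.png

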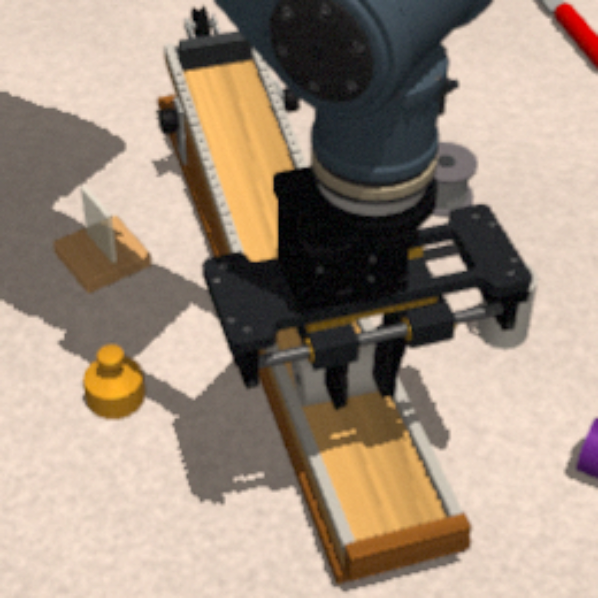

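The picture shows the fingers straddling the lane's centre line behind the roller, which is hidden under the gripper, with everything clear. The two views put the lane centre about 1.5 mm further along tool y. Lowering now.

>>> drive_tool --pt "0 0 0 -0.004 0.0015 0.01 28" --pt "0 0 0 -0.005 0.0015 0.025 28" --pt "0 0 0 -0.005 0.0015 0.035 28" --pt "0 0 0 -0.005 0.0015 0.0365 28" --pt "0 0 0 -0.005 0.0015 0.0365 28"

```text
time_s: 3.02
tcp_pos: [601.0, -249.9, 45.8]
ee_rot: [0.583, 0.813, -0.0, -0.0]
wrist_force: [0.2, 0.2, -0.1]
width: 24.2
grasp_force: 0.0
```

>>> drive_tool --pt "0 0 0 0.004 0 0 28" --pt "0 0 0 0.009 0 0 28" --pt "0 0 0 0.014 0 0 28" --pt "0 0 0 0.019 0 0 28" --pt "0 0 0 0.023 0 0 28" --pt "0 0 0 0.027 0 0 28" --pt "0 0 0 0.031 0 0 28" --pt "0 0 0 0.035 0 0 28" --pt "0 0 0 0.039 0 0 28" --pt "0 0 0 0.043 0 0 28" --pt "0 0 0 0.047 0 0 28" --pt "0 0 0 0.051 0 0 28" --pt "0 0 0 0.055 0 0 28" --pt "0 0 0 0.059 0 0 28" --pt "0 0 0 0.063 0 0 28" --pt "0 0 0 0.067 0 0 28"

```text
time_s: 5.03
tcp_pos: [579.5, -186.3, 46.0]
ee_rot: [0.583, 0.812, -0.0, 0.0]
wrist_force: [-0.3, 0.1, 0.3]
width: 24.5
grasp_force: 0.0
```

```bash
python3 - <<'E'
from h import *
s=ctrl.sense()
L=np.load("line.npz"); m,e=L["m"],L["e"]; n=np.array([-e[1],e[0]]); h=m-34*e
print(s["time_s"],"tcp",(s["tcp_pos"][:2]-h)@e,(s["tcp_pos"][:2]-h)@n,s["tcp_pos"][2],s["wrist_force"])
for c in("top","side"):
    p,d=ctrl.snapshot(c); P,_,_=cloud(c,d)
    cv2.imwrite(f"pics/{c}2.png",p[:,:,::-1])
    A=P.reshape(-1,3); a=(A[:,:2]-h)@e; t=(A[:,:2]-h)@n; z=A[:,2]
    k=(a>-100)&(a<40)&(abs(t)<28)&(z>45)&(z<76)
    print(c,k.sum(),np.percentile(a[k],[2,50,98]),np.percentile(t[k],[2,98]))
p=cv2.imread("pics/top2.png")[190:310,250:450]; q=cv2.imread("pics/side2.png")[190:370,240:440]
p=cv2.convertScaleAbs(cv2.resize(p,(800,480))[:, :],alpha=1.7); cv2.imwrite("pics/c2.png",np.hstack([cv2.resize(p,(420,252)),cv2.resize(q,(280,252))]))
E
```

```text
5.025 tcp -67.44532600393121 -1.5689672149885028 46.04632128192027 [-0.33560826  0.05797607  0.30180366]
top 58 [-39.4452103  -34.86681834 -25.24159417] [-13.68056129   8.27660975]
side 475 [-80.26680271 -56.43600804 -26.49141085] [-24.5275047   26.45161124]
```

View pics/c2.png

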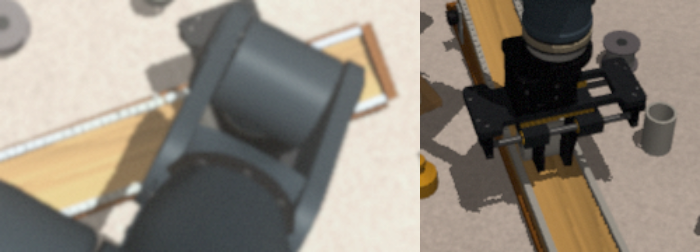

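The fingers are behind the roller and its far side shows where expected (centre about -38 mm). I'll push on over the hinge and up the plane.

>>> drive_tool --pt "0 0 0 0.004 0 0 28" --pt "0 0 0 0.008 0 0 28" --pt "0 0 0 0.012 0 0 28" --pt "0 0 0 0.016 0 0 28" --pt "0 0 0 0.02 0 0 28" --pt "0 0 0 0.024 0 0 28" --pt "0 0 0 0.028 0 0 28" --pt "0 0 0 0.032 0 0 28" --pt "0 0 0 0.036 0 0 28" --pt "0 0 0 0.04 0 -0.0004 28" --pt "0 0 0 0.044 0 -0.0011 28" --pt "0 0 0 0.048 0 -0.0018 28" --pt "0 0 0 0.052 0 -0.0025 28" --pt "0 0 0 0.056 0 -0.0032 28" --pt "0 0 0 0.06 0 -0.0039 28" --pt "0 0 0 0.064 0 -0.0046 28" --pt "0 0 0 0.068 0 -0.0053 28" --pt "0 0 0 0.072 0 -0.006 28" --pt "0 0 0 0.076 0 -0.0067 28" --pt "0 0 0 0.08 0 -0.0074 28"

```text
time_s: 7.62
tcp_pos: [553.8, -110.5, 53.5]
ee_rot: [0.583, 0.812, -0.0, -0.0]
wrist_force: [-0.1, -1.4, 1.1]
width: 24.3
grasp_force: 0.6
```

```bash
cat > chk.py <<'E'
from h import *
s=ctrl.sense()
L=np.load("line.npz"); m,e=L["m"],L["e"]; n=np.array([-e[1],e[0]]); h=m-34*e
tc=(s["tcp_pos"][:2]-h)@e
print(s["time_s"],"tcp",tc,(s["tcp_pos"][:2]-h)@n,s["tcp_pos"][2],s["wrist_force"])
for c in("top","side"):
    p,d=ctrl.snapshot(c); P,_,_=cloud(c,d)
    A=P.reshape(-1,3); a=(A[:,:2]-h)@e; t=(A[:,:2]-h)@n; z=A[:,2]; zs=32+np.maximum(a,0)*.1763
    k=(a>tc+9)&(a<min(tc+70,255))&(abs(t)<28)&(z>zs+12)&(z<zs+46)
    print(c,k.sum(),(np.percentile(a[k],[2,50,98]),np.percentile(t[k],[2,98]),np.percentile((z-zs)[k],[2,98])) if k.sum() else "")
    cv2.imwrite(f"pics/{c}_{s['time_s']:.1f}.png",p[:,:,::-1])
E
python3 chk.py
```

```text
7.625 tcp 12.557503680886635 -1.5637308273594517 53.487098805807655 [-0.1478436  -1.43482941  1.06901922]
top 92 (array([48.26145573, 56.36825589, 63.15728162]), array([-17.27180192,  24.26253262]), array([19.58035314, 41.36151679]))
side 261 (array([21.83793487, 26.0850091 , 53.42715865]), array([-17.94441521,  25.59016663]), array([13.51838785, 41.61265774]))
```

Contact is confirmed by the 1.4 N reaction, with the roller centre at about 42 mm. Continuing up.

>>> drive_tool --pt "0 0 0 0.004 0 -0.0007 28" --pt "0 0 0 0.009 0 -0.0016 28" --pt "0 0 0 0.014 0 -0.0025 28" --pt "0 0 0 0.019 0 -0.0034 28" --pt "0 0 0 0.024 0 -0.0042 28" --pt "0 0 0 0.029 0 -0.0051 28" --pt "0 0 0 0.034 0 -0.006 28" --pt "0 0 0 0.039 0 -0.0069 28" --pt "0 0 0 0.044 0 -0.0078 28" --pt "0 0 0 0.049 0 -0.0086 28" --pt "0 0 0 0.054 0 -0.0095 28" --pt "0 0 0 0.059 0 -0.0104 28" --pt "0 0 0 0.064 0 -0.0113 28" --pt "0 0 0 0.069 0 -0.0122 28" --pt "0 0 0 0.074 0 -0.013 28" --pt "0 0 0 0.079 0 -0.0139 28" --pt "0 0 0 0.084 0 -0.0148 28" --pt "0 0 0 0.089 0 -0.0157 28" --pt "0 0 0 0.094 0 -0.0166 28" --pt "0 0 0 0.098 0 -0.0173 28"

```text
time_s: 10.22
tcp_pos: [522.4, -17.6, 70.8]
ee_rot: [0.583, 0.813, -0.0, -0.0]
wrist_force: [1.1, -0.7, 0.6]
width: 24.4
grasp_force: 0.7
```

```bash
python3 chk.py
```

```text
10.225 tcp 110.67971825690161 -1.548750053559204 70.79424391021276 [ 1.05870226 -0.69693107  0.56916433]
top 2 (array([160.5987768 , 161.04277589, 161.48677497]), array([24.5647417 , 26.35023135]), array([21.0576217 , 24.34287707]))
side 295 (array([120.05971175, 126.35845559, 151.66624619]), array([-19.35996498,  25.39984597]), array([14.82782753, 41.91993363]))
```

>>> drive_tool --pt "0 0 0 0.004 0 -0.0007 28" --pt "0 0 0 0.009 0 -0.0016 28" --pt "0 0 0 0.014 0 -0.0025 28" --pt "0 0 0 0.019 0 -0.0034 28" --pt "0 0 0 0.024 0 -0.0042 28" --pt "0 0 0 0.029 0 -0.0051 28" --pt "0 0 0 0.034 0 -0.006 28" --pt "0 0 0 0.039 0 -0.0069 28" --pt "0 0 0 0.044 0 -0.0078 28" --pt "0 0 0 0.049 0 -0.0086 28" --pt "0 0 0 0.054 0 -0.0095 28" --pt "0 0 0 0.059 0 -0.0104 28" --pt "0 0 0 0.064 0 -0.0113 28" --pt "0 0 0 0.069 0 -0.0122 28" --pt "0 0 0 0.074 0 -0.013 28" --pt "0 0 0 0.079 0 -0.0139 28" --pt "0 0 0 0.083 0 -0.0146 28" --pt "0 0 0 0.087 0 -0.0154 28" --pt "0 0 0 0.09 0 -0.0159 28" --pt "0 0 0 0.092 0 -0.0162 28"

```text
time_s: 12.82
tcp_pos: [493.0, 69.4, 87.0]
ee_rot: [0.583, 0.813, 0.0, 0.0]
wrist_force: [0.8, -1.3, 0.2]
width: 24.4
grasp_force: 0.7
```

```bash
python3 chk.py
```

```text
12.825 tcp 202.4591312958375 -1.6209872182746698 86.98317236018057 [ 0.80335167 -1.30531562  0.15157081]
top 0 
side 288 (array([211.66200502, 217.54148758, 242.2651938 ]), array([-18.37812203,  25.14796099]), array([13.2478346 , 42.51541287]))
```

>>> drive_tool --pt "0 0 0 0.0015 0 -0.0003 28" --pt "0 0 0 0.003 0 -0.0005 28" --pt "0 0 0 0.0045 0 -0.0008 28" --pt "0 0 0 0.006 0 -0.0011 28" --pt "0 0 0 0.007 0 -0.0012 28" --pt "0 0 0 0.008 0 -0.0014 28" --pt "0 0 0 0.008 0 -0.0014 28"

```text
time_s: 13.8
tcp_pos: [490.4, 76.9, 88.3]
ee_rot: [0.583, 0.812, 0.0, -0.0]
wrist_force: [0.8, -0.8, -0.0]
width: 24.4
grasp_force: 0.4
```

>>> drive_tool --pt "0 0 0 0.001 0 -0.0002 28" --pt "0 0 0 0.002 0 -0.0004 28" --pt "0 0 0 0.002 0 -0.0004 28"

```text
time_s: 14.18
tcp_pos: [490.4, 77.4, 88.7]
ee_rot: [0.582, 0.813, -0.001, 0.001]
wrist_force: [0.6, -7.1, -1.8]
width: 23.8
grasp_force: 3.3
```

The force jumped to 7 N, so the roller has met the stop. A little more push to settle it, then a check.

>>> drive_tool --pt "0 0 0 0.0005 0 -0.0001 28" --pt "0 0 0 0.001 0 -0.0002 28" --pt "0 0 0 0.001 0 -0.0002 28" --pt "0 0 0 0.001 0 -0.0002 28"

```text
time_s: 14.68
tcp_pos: [490.4, 77.5, 88.8]
ee_rot: [0.582, 0.813, -0.001, 0.001]
wrist_force: [1.2, -9.7, -1.3]
width: 24.5
grasp_force: 4.9
```

```bash
python3 chk.py; python3 - <<'E'
import cv2,glob
f=sorted(glob.glob("pics/side_14*"))[-1]
p=cv2.imread(f)[120:280,220:380]; cv2.imwrite("pics/end.png",cv2.convertScaleAbs(cv2.resize(p,None,fx=3.6,fy=3.6),alpha=1.4))
E
```

```text
14.675 tcp 211.00257761773784 -1.7503799684461667 88.8433263641609 [ 1.1733385  -9.65025568 -1.28965197]
top 0 
side 288 (array([220.30636304, 226.38064614, 248.57213187]), array([-18.22687256,  25.09794722]), array([13.19672839, 42.60817824]))
```

View pics/end.png

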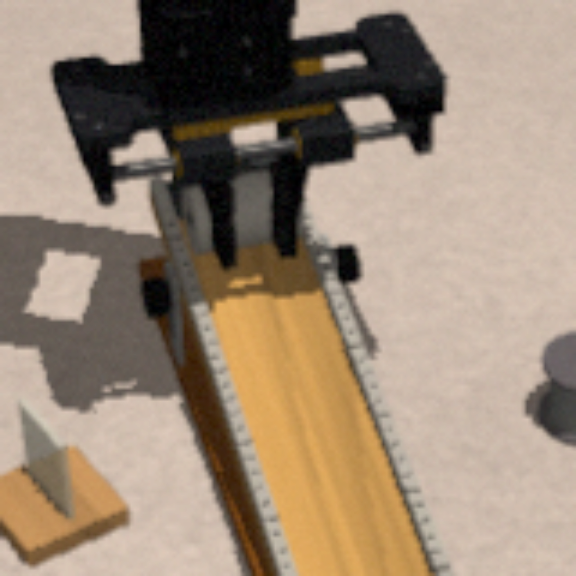

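The fingers sit behind the roller at (225,230)/(285,230), with the roller up against the stop inside the guides. I'll push a bit harder to check that nothing gives, i.e. that it's the stop and not a jam.

>>> drive_tool --pt "0 0 0 0.001 0 -0.0002 28" --pt "0 0 0 0.002 0 -0.0004 28" --pt "0 0 0 0.002 0 -0.0004 28" --pt "0 0 0 0.002 0 -0.0004 28" --pt "0 0 0 0.002 0 -0.0004 28"

```text
time_s: 15.4
tcp_pos: [490.4, 77.6, 89.3]
ee_rot: [0.582, 0.813, -0.002, 0.003]
wrist_force: [1.2, -16.9, -2.5]
width: 24.2
grasp_force: 8.1
```

```bash
python3 -c "
from rig import ctrl
print(ctrl.hand_in())"
```

```text
the job is handed in; nothing more can be done
None
```

The roller was pushed up the plane to the stop and handed in at 15.4 s, still pressed against it by the fingers with about 17 N; pushing 2 mm harder moved the fingertips only about 0.1 mm along the lane, but squareness was judged only by eye in a partly hidden view, and no verdict came back.

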